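Sweep the turned discs into the catch pan

ROBOT

A 6-joint arm with a two-finger parallel gripper is mounted at the origin on the work surface. World frame = base frame: x ahead of the robot, y to its left, z up, the work surface at z = 0. Lengths are in m, angles in rad, forces in N, time in s.
With the tool pointing down it reaches from about 0.325 to 1 m from the base axis. Payload 5.1 kg.
Tool frame: the origin (TCP) lies at the very end of the fingers, on their centre line; the grasp point (between the pads) lies 19 mm behind it (hold_point_z is the distance from the TCP to the grasp point, in m); z points along the fingers, y is the direction in which the jaws open and shut (so a half turn about z gives the same grasp; the last joint's range is limited). The gripper opens to 85 mm and grips with 20 to 120 N. Pads are 22 mm wide; open, the fingers measure 114 mm over their backs; the gripper's body (76 mm by 85 mm) begins 54 mm behind the grasp point. The pads swing forward as they close: fully open they stand 13 mm farther back than shut.
Start: joints at [1.234, 0.124, 1.65, -0, 1.367, -0.083], TCP at [0.163, 0.629, 0.231] pointing down, gripper open.
Joint ranges: [-2.61, 2.61], [-1.02, 2.33], [0.03, 2.71], [-1.35, 4.49], [0.32, 2.68], [-2.91, 2.91]. Speed limits (rad/s): [2.57, 2.57, 3.14, 3.14, 3.14, 3.14].

INTERFACE

Orientations are given as a rotation vector (axis times angle).
In Python, from workcell import get_obs, camera, camera_params, finish_job, hold_point_z gives the robot as it stands. The module is installed in compiled form; this text tells all that it offers.
- The arm moves only by the shell command python3 -m crank 'ROWS' [OPENING] [FORCE]. ROWS is JSON, a list that holds one entry, the list of rows, each a list of 6 numbers: the shift along the tool's x, y, z scaled (see below), then the turn, a rotation vector about the tool's x, y, z scaled (see below). A call has 1 to 10 rows; each row is the pose to reach, as a shift and turn from the pose commanded when the call began, along the tool's axes at that moment, turning the shorter way round; what a row does not reach only later rows make up. The controller multiplies each number of a shift by 250 mm and each number of a turn by 2 pi rad. A row lasts 1/10 s, in which the tool goes at most 50 mm and 8.59 degrees, less where a joint would pass 70% of its speed; a pose out of reach is approached as far as the arm can. A call with a number of a shift or a turn outside -1 to 1 is refused whole. A call with a gripper value outside its range is refused whole. OPENING is the closure, from 0 (fully open) to 1 (shut), set as the call begins (- or left out, the last holds). The fingers move at their own pace and stop on an object; FORCE is the grip in N (left out, the last holds). Time passes only in rows, so rows that repeat a pose let the fingers close. It gives the time, the measured TCP pose, the force and the opening at its end, in the units of the state.
- get_obs(): the state, without advancing time (a new reading comes with each control period).
- camera(name): name is "scene" or "top" or "wrist"; returns (picture, depth): 384x512x3 uint8, blue, green, red; 384x512 float32, m along the optical axis (not along the pixel's ray), 0 where there is no reading.
- camera_params(name): a dict with "K" (3x3 intrinsics, pixels), "view" (4x4, takes a point from world to camera coordinates). Camera axes: x right, y up, looking along -z (the intrinsics and any distortion apply to the point x, -y, -z); pixel columns grow to the right and rows downward; lengths in m; the calibration is good to about 2 mm. A picture is of the moment at which its call begins: read the wrist's pose just before it. camera_params takes no time and is no camera call; for the wrist camera it gives the pose at the moment of the call.
- finish_job(): hands the job in, once; it reports no verdict.
The state is a dict: "t": time; "joint_positions": joint angles; "dq": joint speeds; "effort": joint torques, N m; "ee_pos": TCP position; "tcp_rot": TCP orientation; "wrist_force": force on the tool from outside, world axes, zero at the start; "ft_torque": the same for the moment, N m; "opening": finger opening in m.
Only numpy, scipy, OpenCV 4.12 (cv2) and the standard library are available. Lean on these libraries where they do the work, as an engineer would, in place of code of your own. Each camera call takes 0.05 s, during which the arm holds its last target.

TASK

Three plain solid steel discs lie in a loose row with a steel ring and a tall steel pin, in front of the open-fronted catch pan on the workshop bench. With your fingertips, sweep the three discs along the bench top into the pan, until each lies flat and entirely inside it; push them gently and steadily, without gripping, lifting or flicking them. Leave the ring, the pin and everything else on the bench where it is.

Things in the scene. Friction and masses are not known exactly. Their poses are not given: they have to be found in the camera images.
- pan: grey sheet-metal catch pan, fixed to the bench, with three upright walls and its front open; inside 130 mm deep (x) and 240 mm wide (y), walls 4 mm thick (6 mm bead on top) and 31 mm high in all. Its thin aluminium floor is level with the bench, with no sill at the open front. Origin: centre of the inside floor, at bench height. +x points from the open front to the back wall, z up; inside spans x -65 to +65 mm, y -120 to +120 mm
- pan_mouth (a point): middle of the pan's open front at bench height, 65 mm in front of the pan's centre, axes as the pan's
- disc0_mid (a point): one of the three plain solid steel discs, 32 mm diameter, 16 mm thick, about 0.1 kg (weights and friction vary), lying flat on the bench about 90 to 150 mm outside the pan's open front; this point is its centre, half-way up (8 mm); z is the disc's axis
- disc1_mid (a point): one of the three plain solid steel discs, 32 mm diameter, 16 mm thick, about 0.1 kg (weights and friction vary), lying flat on the bench about 90 to 150 mm outside the pan's open front; this point is its centre, half-way up (8 mm); z is the disc's axis
- disc2_mid (a point): one of the three plain solid steel discs, 32 mm diameter, 16 mm thick, about 0.1 kg (weights and friction vary), lying flat on the bench about 90 to 150 mm outside the pan's open front; this point is its centre, half-way up (8 mm); z is the disc's axis
- collar: steel ring with a 20 mm hole right through, 36 mm outside diameter, 16 mm high, lying flat in the same loose row as the discs: not to be moved; origin at the centre of its underside
- pin: steel shouldered pin standing upright in the same loose row as the discs, 45 mm tall, foot 32 mm and shank 22 mm in diameter: not to be moved; origin at the centre of its underside
- wrench: steel wrench, 170 mm, lying on the bench to the left: not to be moved; origin at the middle of its underside
- screwdriver: black-handled screwdriver, 190 mm, lying on the bench to the right: not to be moved; origin at the middle of its underside
- oil: amber oil bottle, 56 mm diameter, 150 mm tall, standing at the left: not to be moved; origin at the centre of its underside
- tin: open aluminium tin, 72 mm diameter, 70 mm tall, standing at the right: not to be moved; origin at the centre of its underside

How it is judged:
By the outcome, as a careful person would: the job done as asked, in the order asked, and still so for the second after the job is handed in, with the robot touching nothing.
It also fails if it takes over 61 s, if anything falls off the work surface, if the arm or the gripper's body presses on something with over 40 N, if the wrist force passes 120 N, or if a joint passes its speed limit or range.

## Working session

There is one attempt and no reset: what is moved stays moved. The work goes in short steps, Python scripts to look and compute and a shell command to move; the robot and the scene stay as the last step left them, time stands still between calls to the robot, and variables do not carry over. Pictures are saved under pics/ and viewed, and the job is handed in when it is done.

```bash
mkdir -p pics; python3 - <<'E'
from workcell import *
import cv2,numpy as np
o=get_obs();print({k:np.round(v,4) for k,v in o.items()}, hold_point_z)
for n in("top","scene"):
    p,d=camera(n);cv2.imwrite(f"pics/{n}0.png",p);np.save(f"{n}0.npy",d)
    c=camera_params(n);print(n,np.round(c["K"],1).tolist(),np.round(c["view"],4).tolist(),c.keys())
E
```

```text
{'t': np.float64(0.0), 'joint_positions': array([ 1.2344e+00,  1.2450e-01,  1.6517e+00, -1.0000e-04,  1.3675e+00,
       -8.2600e-02]), 'dq': array([ 0.0014,  0.0008,  0.0013, -0.0002,  0.0004,  0.0012]), 'effort': array([ 2.00000e-04, -4.23595e+01, -3.65457e+01, -1.00000e-04,
        6.80000e-03,  0.00000e+00]), 'ee_pos': array([0.163 , 0.6286, 0.2301]), 'tcp_rot': array([-0.3976, -3.116 ,  0.0032]), 'wrist_force': array([-0.5853,  0.7037, -0.4266]), 'ft_torque': array([-0.0003,  0.0378, -0.0029]), 'opening': np.float64(0.0853)} 0.0187
top [[416.7, 0.0, 257.4], [0.0, 416.7, 187.6], [0.0, 0.0, 1.0]] [[0.0871, -0.9962, 0.0009, -0.0328], [0.976, 0.0855, 0.2001, -0.552], [-0.1994, -0.0166, 0.9798, -1.5316], [0.0, 0.0, 0.0, 1.0]] dict_keys(['K', 'view'])
scene [[457.7, 0.0, 258.5], [0.0, 457.7, 185.8], [0.0, 0.0, 1.0]] [[0.6808, 0.7324, 0.0111, -0.3591], [-0.6143, 0.5626, 0.5532, 0.3291], [0.3989, -0.3834, 0.833, -1.5787], [0.0, 0.0, 0.0, 1.0]] dict_keys(['K', 'view'])
```

View pics/top0.png

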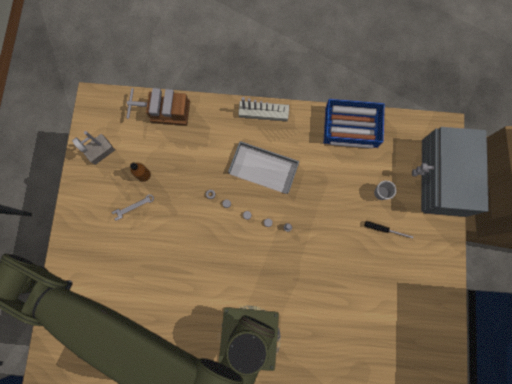

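View pics/scene0.png

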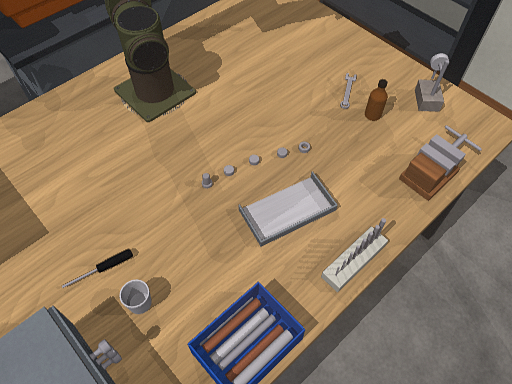

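The top view shows, left to right, the ring (210,194), discs at (226,203), (247,216) and (267,223), then the pin (289,227). The pan is at about (264,168). I'll enlarge both views to measure.

```bash
python3 - <<'E'
import cv2,numpy as np
p=cv2.imread("pics/top0.png")[135:240,195:310];cv2.imwrite("pics/top0z.png",cv2.resize(p,None,fx=6.9,fy=5.7 if 0 else 5.7,interpolation=cv2.INTER_CUBIC)[:600,:800])
p=cv2.imread("pics/scene0.png")[130:250,190:350];cv2.imwrite("pics/scene0z.png",cv2.resize(p,None,fx=5,fy=5,interpolation=cv2.INTER_CUBIC))
E
```

```text
(no output)
```

View pics/top0z.png

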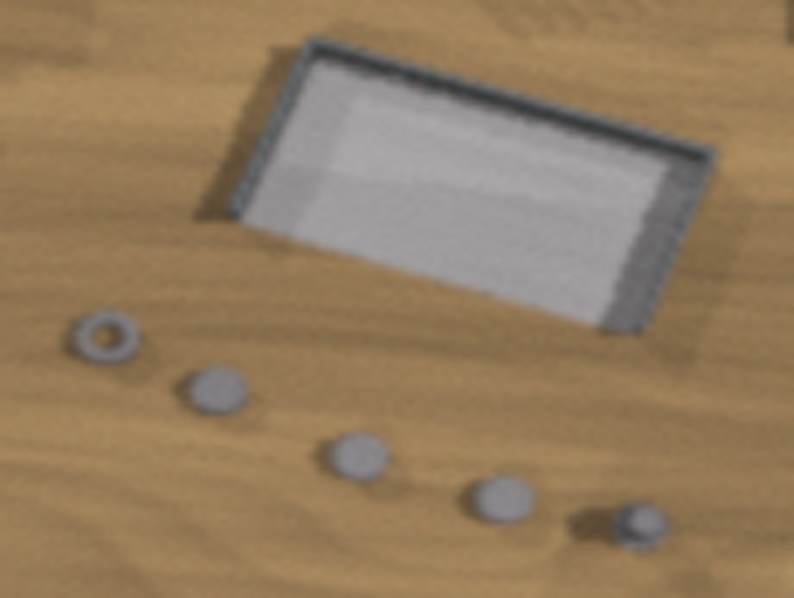

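View pics/scene0z.png

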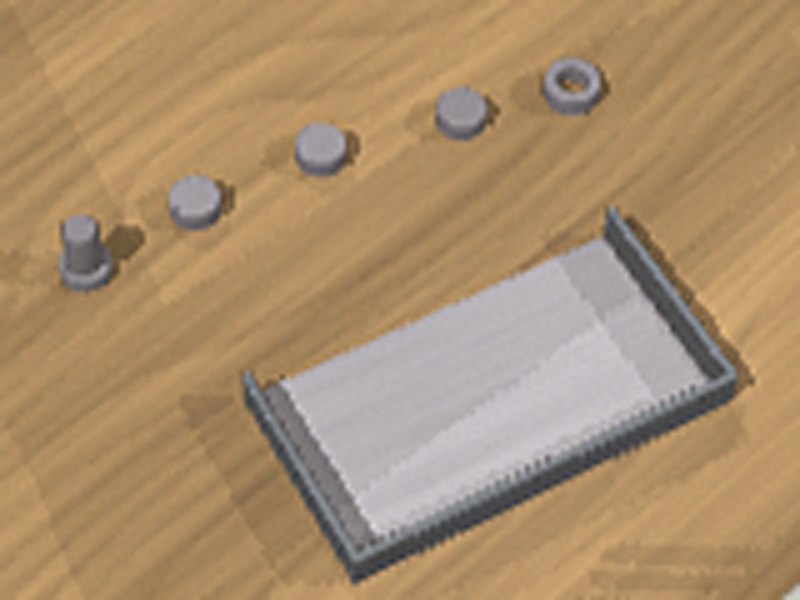

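```bash
cat > h.py <<'E'
import numpy as np
from workcell import *
def px2w(n,u,v,z,c=None):
    c=c or camera_params(n);K,V=np.array(c["K"]),np.array(c["view"])
    r=np.array([(u-K[0,2])/K[0,0],-(v-K[1,2])/K[1,1],-1]);R=V[:3,:3]
    o=-R.T@V[:3,3];d=R.T@r;return o+d*(z-o[2])/d[2]
E
python3 - <<'E'
from h import *
T={'ring':(106,337,.016),'dA':(218,391,.016),'dB':(359,456,.016),'dC':(503,499,.016),'pin':(646,521,.045),'FL':(237,212,.031),'FR':(642,328,.031),'BL':(313,40,.031),'BR':(714,150,.031),'fl':(243,222,0)}
S={'ring':(573,80,.016),'dA':(460,106,.016),'dB':(321,143,.016),'dC':(195,194,.016),'pin':(81,227,.045),'BL':(737,372,.031),'BR':(353,555,.031),'FL':(612,208,.031),'FR':(248,374,.031)}
for k,(x,y,z) in T.items():
    a=px2w('top',195+(x+.5)/6.9-.5,135+(y+.5)/5.7-.5,z)[:2]*1000
    b=px2w('scene',190+(S[k][0]+.5)/5-.5,130+(S[k][1]+.5)/5-.5,z)[:2]*1000 if k in S else 0
    print(k,np.round(a),np.round(b))
E
```

```text
ring [521. 198.] [526. 197.]
dA [489. 131.] [493. 130.]
dB [451.  48.] [456.  47.]
dC [429. -34.] [433. -35.]
pin [ 418. -113.] [ 423. -112.]
FL [611. 132.] [616. 134.]
FR [ 550. -102.] [ 556. -102.]
BL [737. 101.] [742. 103.]
BR [ 678. -134.] [ 680. -135.]
fl [611. 131.] 0
```

```bash
python3 -m crank '[[[-0.04,-0.05,0,0,0,0],[-0.11,-0.15,0,0,0,0],[-0.2,-0.26,0,0,0,0],[-0.29,-0.38,0,0,0,0],[-0.38,-0.5,0,0,0,0],[-0.47,-0.62,0,0,0,0],[-0.56,-0.74,0,0,0,0],[-0.65,-0.86,0,0,0,0],[-0.71,-0.94,0,0,0,0],[-0.75,-0.98,0,0,0,0]]]' 0.76; python3 -m crank '[[[-0.04,-0.05,0,0,0,0],[-0.11,-0.15,0,0,0,0],[-0.2,-0.26,0,0,0,0],[-0.29,-0.38,0,0,0,0],[-0.38,-0.5,0,0,0,0],[-0.47,-0.62,0,0,0,0],[-0.56,-0.74,0,0,0,0],[-0.65,-0.86,0,0,0,0],[-0.71,-0.94,0,0,0,0],[-0.75,-0.98,0,0,0,0]]]'
python3 - <<'E'
from h import *
import cv2
p,d=camera("wrist");cv2.imwrite("pics/w1.png",p)
c=camera_params("wrist");print(np.round(c["K"],1).tolist(),np.round(c["view"],4).tolist())
np.savez("w1.npz",K=c["K"],view=c["view"],d=d);print(get_obs()['ee_pos'],get_obs()['opening'],get_obs()['tcp_rot'])
E
```

```text
t: 1.1
ee_pos: [0.2835, 0.3423, 0.2309]
tcp_rot: [0.401, 3.116, -0.001]
wrist_force: [-0.3, -0.1, 0.5]
opening: 0.0205
t: 2.1
ee_pos: [0.4029, 0.0583, 0.2309]
tcp_rot: [-0.402, -3.116, 0.001]
wrist_force: [-1.4, 0.6, -1.1]
opening: 0.0205
[[286.4, 0.0, 253.1], [0.0, 286.4, 191.8], [0.0, 0.0, 1.0]] [[0.2548, 0.967, -0.0006, -0.1588], [-0.9263, 0.2439, -0.2871, 0.397], [-0.2774, 0.0738, 0.9579, -0.2713], [0.0, 0.0, 0.0, 1.0]]
[0.40352799 0.05763161 0.23092848] 0.020235578200582128 [ 4.03198790e-01  3.11522294e+00 -2.50481045e-03]
```

View pics/w1.png

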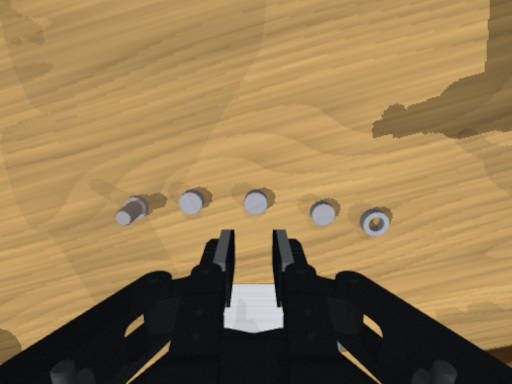

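The wrist view shows the pin (130,211), discs at (191,202), (256,202) and (322,213), and the ring (376,223). The fingers are about 20 mm apart and in line with the row.

```bash
python3 - <<'E'
from h import *
c=dict(np.load("w1.npz"))
u=np.array([.968,-.250]);v=np.array([.250,.968]);m=np.array([583,16])
for n,(x,y,z) in dict(dC=(190.5,201,.016),dB=(255.5,201,.016),dA=(322.5,212,.016),ring=(376,221.5,.016),pin=(125,217,.045)).items():
    w=px2w('wrist',x,y,z,c)[:2]*1000;print(n,np.round(w),np.round([u@(w-m),v@(w-m)]))
t=np.array([403.5,57.6]);print(u@(t-m),v@(t-m))
E
```

```text
dC [428. -34.] [-138.  -87.]
dB [450.  49.] [-137.   -1.]
dA [487. 131.] [-122.   88.]
ring [519. 198.] [-108.  161.]
pin [ 419. -109.] [-127. -162.]
-184.156 -4.606199999999999
```

```bash
python3 -m crank '[[[0,0.004,0.05,0,0,0],[0,0.008,0.16,0,0,0],[0,0.016,0.29,0,0,0],[0,0.016,0.43,0,0,0],[0,0.016,0.56,0,0,0],[0,0.016,0.68,0,0,0],[0,0.016,0.78,0,0,0],[0,0.016,0.85,0,0,0],[0,0.016,0.89,0,0,0],[0,0.016,0.9,0,0,0]]]'
python3 - <<'E'
from h import *
import cv2
p,d=camera("wrist");cv2.imwrite("pics/w2.png",p);print(get_obs()['ee_pos'],get_obs()['wrist_force'])
E
```

```text
t: 3.15
ee_pos: [0.4023, 0.0651, 0.0047]
tcp_rot: [-0.395, -3.113, 0.001]
wrist_force: [-0.3, -0.1, -0.0]
opening: 0.0203
[0.40309901 0.06502027 0.0053764 ] [-0.23223216  0.14182765 -0.04918746]
```

View pics/w2.png

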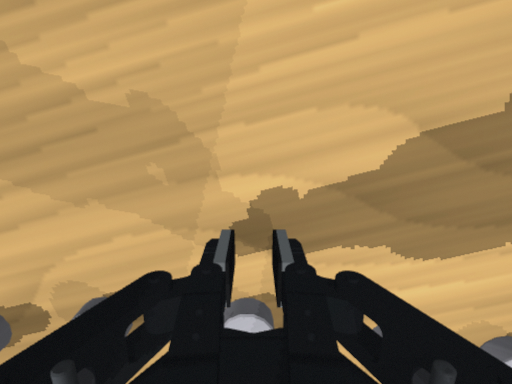

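```bash
python3 -m crank '[[[-0.02,-0.012,0,0,0,0],[-0.05,-0.012,0,0,0,0],[-0.075,-0.012,0,0,0,0],[-0.09,-0.012,0,0,0,0],[-0.105,-0.012,0,0,0,0],[-0.125,-0.012,0,0,0,0],[-0.15,-0.012,0,0,0,0],[-0.175,-0.012,0,0,0,0],[-0.195,-0.012,0,0,0,0],[-0.205,-0.012,0,0,0,0]]]'
python3 - <<'E'
from h import *
import cv2
p,d=camera("scene");cv2.imwrite("pics/s3.png",cv2.resize(p[100:260,170:350],None,fx=3.5,fy=3.5));print(get_obs()['ee_pos'],get_obs()['wrist_force'])
E
```

```text
t: 4.2
ee_pos: [0.4536, 0.0486, 0.0063]
tcp_rot: [0.398, 3.116, -0.0]
wrist_force: [-1.1, 0.5, 0.9]
opening: 0.021
[0.45381807 0.04860037 0.00639423] [-0.37586849 -0.73834667  0.51910043]
```

View pics/s3.png

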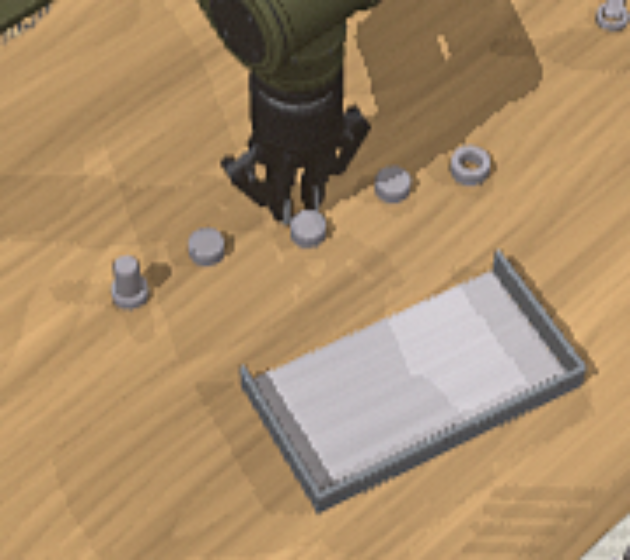

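The middle disc sits in the cradle between the fingertips, so I'll keep pushing steadily.

```bash
python3 -m crank '[[[-0.01,0,0,0,0,0],[-0.03,0,0,0,0,0],[-0.058,0,0,0,0,0],[-0.088,0,0,0,0,0],[-0.118,0,0,0,0,0],[-0.148,0,0,0,0,0],[-0.178,0,0,0,0,0],[-0.206,0,0,0,0,0],[-0.226,0,0,0,0,0],[-0.236,0,0,0,0,0]]]';python3 -m crank '[[[-0.01,0,0,0,0,0],[-0.03,0,0,0,0,0],[-0.058,0,0,0,0,0],[-0.088,0,0,0,0,0],[-0.118,0,0,0,0,0],[-0.148,0,0,0,0,0],[-0.178,0,0,0,0,0],[-0.206,0,0,0,0,0],[-0.226,0,0,0,0,0],[-0.236,0,0,0,0,0]]]'
python3 -m crank '[[[-0.01,0,0,0,0,0],[-0.03,0,0,0,0,0],[-0.058,0,0,0,0,0],[-0.088,0,0,0,0,0],[-0.118,0,0,0,0,0],[-0.148,0,0,0,0,0],[-0.176,0,0,0,0,0],[-0.196,0,0,0,0,0],[-0.206,0,0,0,0,0],[-0.21,0,0,0,0,0]]]'
python3 - <<'E'
from h import *
import cv2
p,d=camera("scene");cv2.imwrite("pics/s4.png",cv2.resize(p[100:260,170:350],None,fx=3.5,fy=3.5));print(get_obs()['ee_pos'],get_obs()['wrist_force'])
E
```

```text
t: 5.25
ee_pos: [0.5107, 0.0338, 0.0064]
tcp_rot: [0.398, 3.116, 0.0]
wrist_force: [-0.1, 0.6, 0.2]
opening: 0.0204
t: 6.25
ee_pos: [0.5678, 0.019, 0.0063]
tcp_rot: [0.398, 3.116, -0.0]
wrist_force: [-1.3, -0.7, -0.8]
opening: 0.0202
t: 7.25
ee_pos: [0.6183, 0.0059, 0.0063]
tcp_rot: [-0.398, -3.116, -0.0]
wrist_force: [-0.5, 0.4, 0.8]
opening: 0.0207
[0.61822365 0.00595522 0.00629572] [ 0.72513807  0.03389816 -0.40797619]
```

View pics/s4.png

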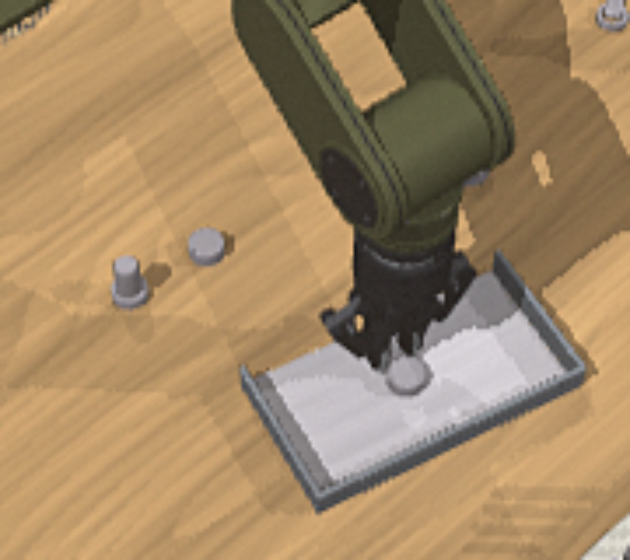

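The first disc is in the pan. Next I'll retreat, lift, and go behind the right-hand disc.

```bash
python3 -m crank '[[[0.03,0,0,0,0,0],[0.1,0,-0.03,0,0,0],[0.2,-0.02,-0.12,0,0,0],[0.32,-0.08,-0.22,0,0,0],[0.45,-0.15,-0.3,0,0,0],[0.57,-0.22,-0.3,0,0,0],[0.69,-0.28,-0.3,0,0,0],[0.79,-0.32,-0.3,0,0,0],[0.86,-0.34,-0.3,0,0,0],[0.885,-0.346,-0.3,0,0,0]]]'
python3 - <<'E'
from h import *
import cv2
p,d=camera("wrist");cv2.imwrite("pics/w5.png",p);print(get_obs()['ee_pos'])
p,d=camera("top");cv2.imwrite("pics/t5.png",cv2.resize(p[135:240,195:310],None,fx=5,fy=5))
E
```

```text
t: 8.3
ee_pos: [0.3802, -0.022, 0.0807]
tcp_rot: [-0.398, -3.116, 0.0]
wrist_force: [0.5, -0.1, 0.2]
opening: 0.0202
[ 0.38042992 -0.02194192  0.08083767]
```

View pics/w5.png

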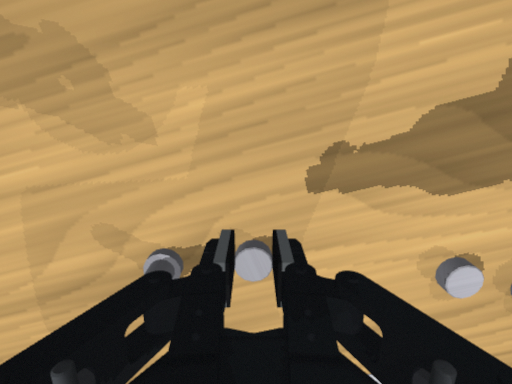

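View pics/t5.png

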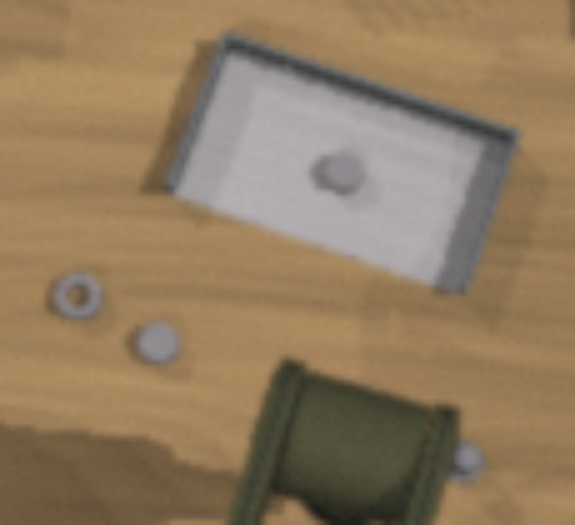

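The disc lies flat in the pan and the next one is centred between the fingers (254,262). Going down and pushing.

```bash
python3 -m crank '[[[0,0,0.03,0,0,0],[0,0,0.09,0,0,0],[0,0,0.16,0,0,0],[0,0,0.23,0,0,0],[0,0,0.28,0,0,0],[0,0,0.3,0,0,0],[0,0,0.3,0,0,0]]]'
python3 -m crank '[[[-0.02,0,0,0,0,0],[-0.05,0,0,0,0,0],[-0.075,0,0,0,0,0],[-0.09,0,0,0,0,0],[-0.105,0,0,0,0,0],[-0.125,0,0,0,0,0],[-0.15,0,0,0,0,0],[-0.175,0,0,0,0,0],[-0.195,0,0,0,0,0],[-0.205,0,0,0,0,0]]]'
python3 - <<'E'
from h import *
import cv2
p,d=camera("scene");cv2.imwrite("pics/s6.png",cv2.resize(p[100:260,170:350],None,fx=3.5,fy=3.5));print(get_obs()['ee_pos'],get_obs()['wrist_force'])
E
```

```text
t: 9.1
ee_pos: [0.3819, -0.022, 0.0053]
tcp_rot: [-0.397, -3.114, -0.0]
wrist_force: [0.2, -0.3, -0.3]
opening: 0.0207
t: 10.1
ee_pos: [0.4324, -0.0352, 0.0063]
tcp_rot: [0.398, 3.116, -0.0]
wrist_force: [-1.2, 0.2, 0.0]
opening: 0.0205
[ 0.43253624 -0.03528351  0.00636973] [-0.91293551 -0.01870941 -0.44838256]
```

View pics/s6.png

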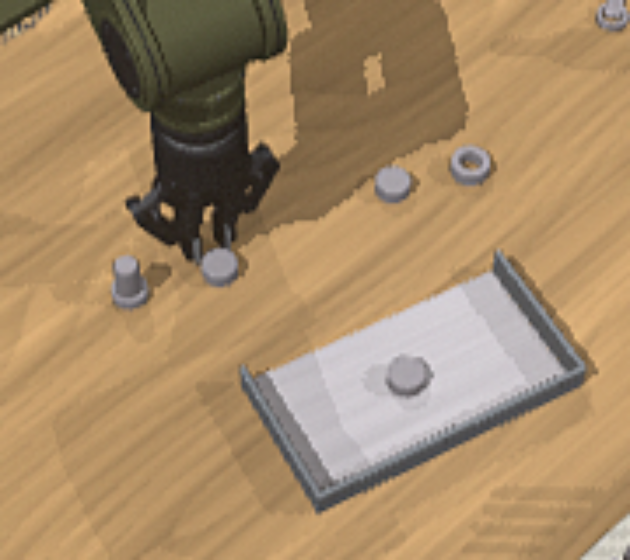

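```bash
python3 -m crank '[[[-0.01,0,0,0,0,0],[-0.03,0.002,0,0,0,0],[-0.058,0.005,0,0,0,0],[-0.088,0.008,0,0,0,0],[-0.118,0.012,0,0,0,0],[-0.148,0.016,0,0,0,0],[-0.178,0.02,0,0,0,0],[-0.206,0.024,0,0,0,0],[-0.226,0.027,0,0,0,0],[-0.236,0.028,0,0,0,0]]]'
python3 - <<'E'
from h import *
import cv2
p,d=camera("scene");cv2.imwrite("pics/s7.png",cv2.resize(p[100:260,170:350],None,fx=3.5,fy=3.5));print(get_obs()['ee_pos'],get_obs()['wrist_force'])
E
```

```text
t: 11.15
ee_pos: [0.4913, -0.0432, 0.0063]
tcp_rot: [0.398, 3.116, -0.0]
wrist_force: [-0.1, 0.6, -0.2]
opening: 0.0202
[ 0.49140971 -0.04320046  0.00640991] [0.00765543 1.14689096 0.41048914]
```

View pics/s7.png

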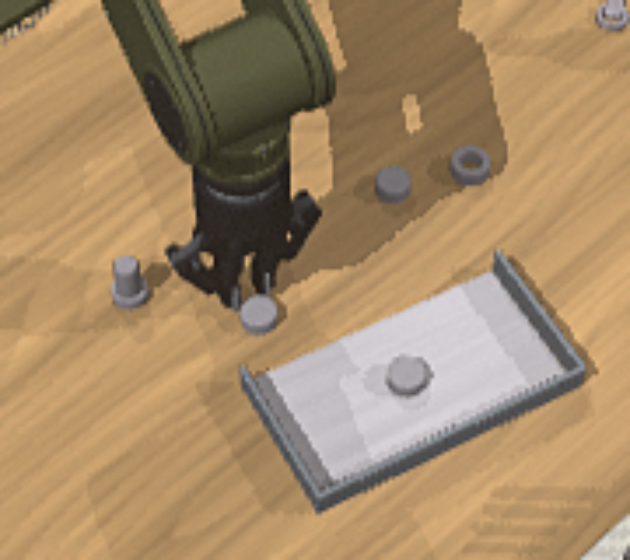

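```bash
python3 -m crank '[[[-0.01,0.002,0,0,0,0],[-0.03,0.007,0,0,0,0],[-0.058,0.014,0,0,0,0],[-0.088,0.022,0,0,0,0],[-0.118,0.03,0,0,0,0],[-0.148,0.037,0,0,0,0],[-0.178,0.044,0,0,0,0],[-0.206,0.051,0,0,0,0],[-0.226,0.055,0,0,0,0],[-0.236,0.056,0,0,0,0]]]'
python3 - <<'E'
from h import *
import cv2
p,d=camera("scene");cv2.imwrite("pics/s8.png",cv2.resize(p[100:260,170:350],None,fx=3.5,fy=3.5));print(get_obs()['ee_pos'],get_obs()['wrist_force'])
E
```

```text
t: 12.2
ee_pos: [0.5519, -0.0444, 0.0063]
tcp_rot: [0.398, 3.116, 0.0]
wrist_force: [-0.3, -1.0, -0.4]
opening: 0.0207
[ 0.55200342 -0.04444812  0.00636915] [ 0.460973   -0.74841081  0.34204248]
```

View pics/s8.png

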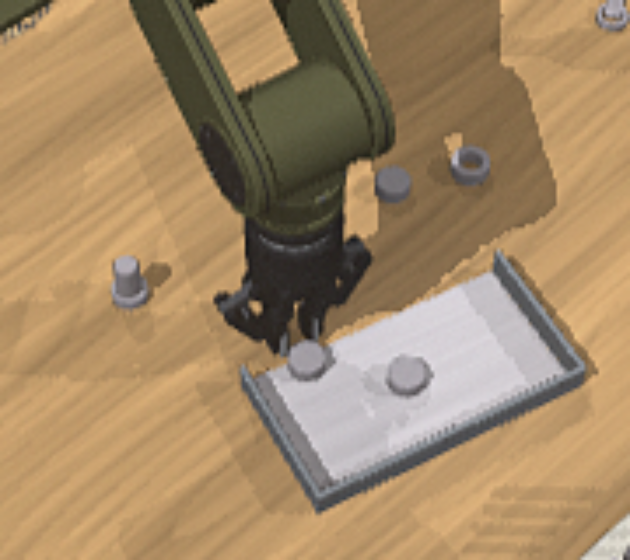

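```bash
python3 -m crank '[[[-0.01,0,0,0,0,0],[-0.03,0.001,0,0,0,0],[-0.058,0.003,0,0,0,0],[-0.088,0.005,0,0,0,0],[-0.118,0.007,0,0,0,0],[-0.148,0.008,0,0,0,0],[-0.178,0.008,0,0,0,0],[-0.196,0.008,0,0,0,0],[-0.206,0.008,0,0,0,0],[-0.21,0.008,0,0,0,0]]]'
python3 - <<'E'
from h import *
import cv2
p,d=camera("scene");cv2.imwrite("pics/s9.png",cv2.resize(p[100:260,170:350],None,fx=3.5,fy=3.5));print(get_obs()['ee_pos'],get_obs()['wrist_force'])
E
```

```text
t: 13.25
ee_pos: [0.6027, -0.0557, 0.0062]
tcp_rot: [-0.398, -3.116, -0.0]
wrist_force: [-0.3, -0.3, 0.4]
opening: 0.0205
[ 0.6027376  -0.05564876  0.00626874] [-1.22250636 -0.84194089 -0.33758036]
```

View pics/s9.png

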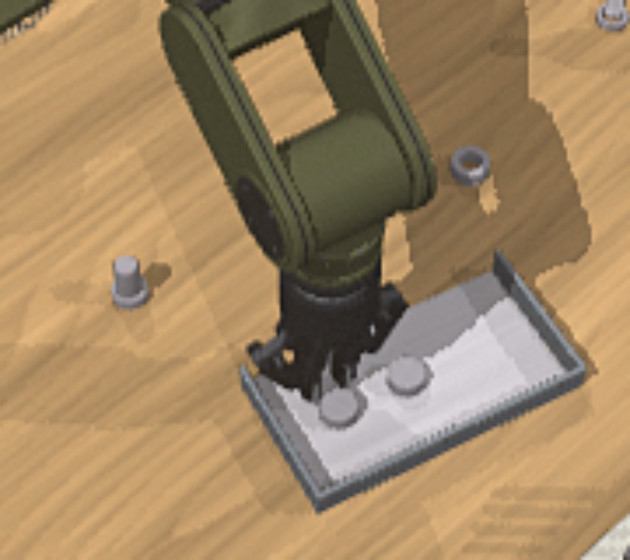

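The second disc is well inside. Now the third, next to the ring.

```bash
python3 -m crank '[[[0.03,0,0,0,0,0],[0.1,0.01,-0.04,0,0,0],[0.19,0.06,-0.14,0,0,0],[0.3,0.14,-0.24,0,0,0],[0.42,0.25,-0.3,0,0,0],[0.54,0.36,-0.3,0,0,0],[0.65,0.46,-0.3,0,0,0],[0.74,0.54,-0.3,0,0,0],[0.8,0.59,-0.3,0,0,0],[0.82,0.61,-0.3,0,0,0]]]'
python3 - <<'E'
from h import *
import cv2
p,d=camera("wrist");cv2.imwrite("pics/w10.png",p);w=get_obs()['ee_pos'][:2]*1000-[583,16];print(get_obs()['ee_pos'],w@[.968,-.25],w@[.25,.968])
p,d=camera("top");cv2.imwrite("pics/t10.png",cv2.resize(p[135:240,195:310],None,fx=5,fy=5))
E
```

```text
t: 14.3
ee_pos: [0.4408, 0.1446, 0.0811]
tcp_rot: [-0.394, -3.117, -0.0]
wrist_force: [0.1, 0.5, 0.5]
opening: 0.0207
[0.44113714 0.14464035 0.08120515] -169.48333335771162 89.0581410418317
```

View pics/w10.png

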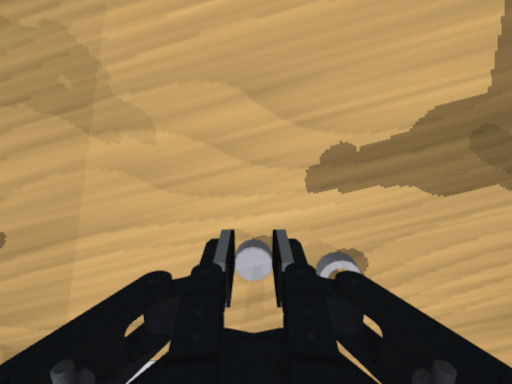

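View pics/t10.png

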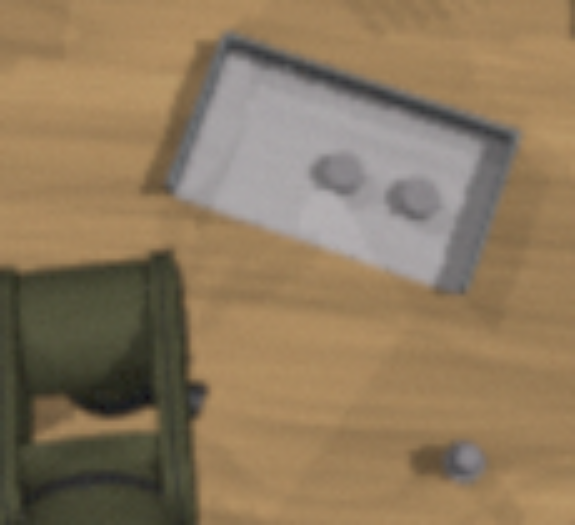

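Both discs lie flat in the pan, and the third is centred between the fingers (254,262), clear of the ring.

```bash
python3 -m crank '[[[0,0,0.03,0,0,0],[0,0,0.09,0,0,0],[0,0,0.16,0,0,0],[0,0,0.23,0,0,0],[0,0,0.28,0,0,0],[0,0,0.3,0,0,0],[0,0,0.3,0,0,0]]]'
python3 -m crank '[[[-0.02,0,0,0,0,0],[-0.05,0,0,0,0,0],[-0.075,0,0,0,0,0],[-0.09,0,0,0,0,0],[-0.105,0,0,0,0,0],[-0.125,0,0,0,0,0],[-0.15,0,0,0,0,0],[-0.175,0,0,0,0,0],[-0.195,0,0,0,0,0],[-0.205,0,0,0,0,0]]]'
python3 -m crank '[[[-0.01,0,0,0,0,0],[-0.03,-0.002,0,0,0,0],[-0.058,-0.005,0,0,0,0],[-0.088,-0.01,0,0,0,0],[-0.118,-0.015,0,0,0,0],[-0.148,-0.02,0,0,0,0],[-0.178,-0.026,0,0,0,0],[-0.2,-0.032,0,0,0,0],[-0.215,-0.036,0,0,0,0],[-0.22,-0.037,0,0,0,0]]]'
python3 - <<'E'
from h import *
import cv2
p,d=camera("scene");cv2.imwrite("pics/s11.png",cv2.resize(p[100:260,170:350],None,fx=3.5,fy=3.5));w=get_obs()['ee_pos'][:2]*1000-[583,16];print(get_obs()['wrist_force'],w@[.968,-.25],w@[.25,.968])
p,d=camera("top");cv2.imwrite("pics/t11.png",cv2.resize(p[135:240,195:310],None,fx=5,fy=5))
E
```

```text
t: 15.1
ee_pos: [0.4421, 0.143, 0.0054]
tcp_rot: [-0.399, -3.114, 0.001]
wrist_force: [0.3, -0.1, -0.1]
opening: 0.0205
t: 16.1
ee_pos: [0.4927, 0.1304, 0.0063]
tcp_rot: [0.398, 3.116, -0.0]
wrist_force: [-1.4, 1.1, 0.0]
opening: 0.0207
t: 17.1
ee_pos: [0.5434, 0.1076, 0.0063]
tcp_rot: [0.398, 3.116, -0.0]
wrist_force: [-0.6, 0.0, -0.2]
opening: 0.0205
[-0.35763132 -0.00264613  0.04212216] -61.31877214224424 78.78974331956454
```

View pics/s11.png

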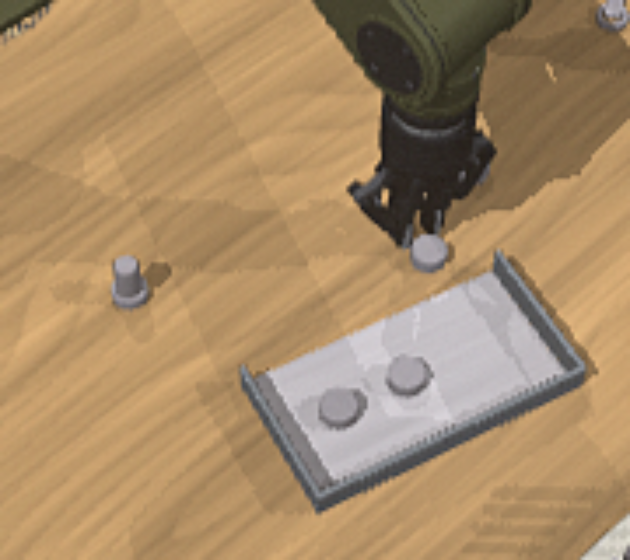

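View pics/t11.png

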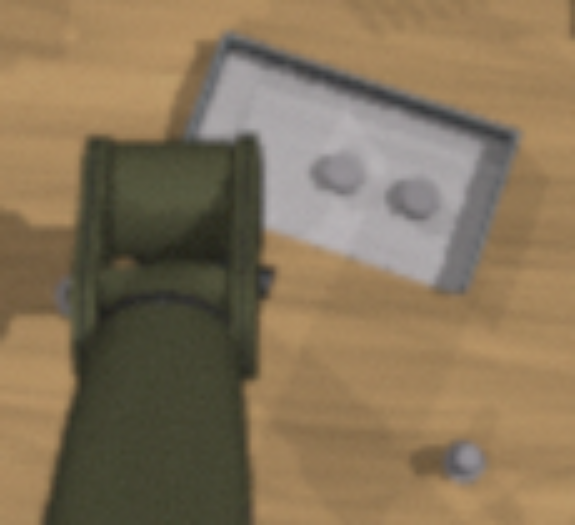

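```bash
python3 -m crank '[[[-0.01,-0.002,0,0,0,0],[-0.03,-0.007,0,0,0,0],[-0.055,-0.013,0,0,0,0],[-0.083,-0.02,0,0,0,0],[-0.11,-0.026,0,0,0,0],[-0.137,-0.033,0,0,0,0],[-0.163,-0.04,0,0,0,0],[-0.185,-0.045,0,0,0,0],[-0.198,-0.048,0,0,0,0],[-0.204,-0.05,0,0,0,0]]]'
python3 -m crank '[[[-0.01,0,0,0,0,0],[-0.03,0,0,0,0,0],[-0.055,-0.001,0,0,0,0],[-0.08,-0.002,0,0,0,0],[-0.105,-0.003,0,0,0,0],[-0.13,-0.004,0,0,0,0],[-0.153,-0.005,0,0,0,0],[-0.172,-0.005,0,0,0,0],[-0.184,-0.005,0,0,0,0],[-0.188,-0.005,0,0,0,0]]]'
python3 - <<'E'
from h import *
import cv2
p,d=camera("scene");cv2.imwrite("pics/s12.png",cv2.resize(p[100:260,170:350],None,fx=3.5,fy=3.5));w=get_obs()['ee_pos'][:2]*1000-[583,16];print(get_obs()['wrist_force'],w@[.968,-.25],w@[.25,.968])
E
```

```text
t: 18.2
ee_pos: [0.5896, 0.0827, 0.0063]
tcp_rot: [-0.398, -3.116, -0.0]
wrist_force: [-0.8, -0.1, 0.7]
opening: 0.0204
t: 19.2
ee_pos: [0.6347, 0.0698, 0.0063]
tcp_rot: [0.398, 3.116, 0.0]
wrist_force: [-1.3, 0.8, 0.2]
opening: 0.0203
[ 0.9286627  -0.5340633   0.26425052] 36.560450465161594 65.0330513921997
```

View pics/s12.png

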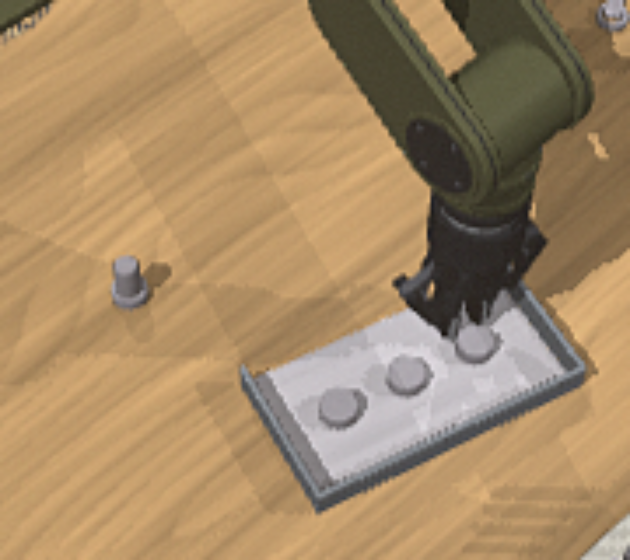

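All three are in. Retreating and lifting clear.

```bash
python3 -m crank '[[[0.03,0,0,0,0,0],[0.1,-0.01,-0.04,0,0,0],[0.19,-0.05,-0.14,0,0,0],[0.3,-0.1,-0.26,0,0,0],[0.42,-0.15,-0.38,0,0,0],[0.54,-0.2,-0.5,0,0,0],[0.65,-0.23,-0.6,0,0,0],[0.74,-0.25,-0.67,0,0,0],[0.8,-0.25,-0.7,0,0,0],[0.82,-0.25,-0.7,0,0,0]]]'
python3 -m crank '[[[0,0,0,0,0,0],[0,0,0,0,0,0],[0,0,0,0,0,0]]]'
python3 - <<'E'
from h import *
import cv2
p,d=camera("scene");cv2.imwrite("pics/s13.png",cv2.resize(p[100:260,170:350],None,fx=3.5,fy=3.5));q=cv2.imread("pics/scene0.png");cv2.imwrite("pics/s13f.png",p)
t,_=camera("top");cv2.imwrite("pics/t13.png",cv2.resize(t[135:240,195:310],None,fx=5,fy=5,interpolation=2))
c,_=camera("wrist");cv2.imwrite("pics/w13.png",c);k=camera_params("wrist");np.savez("w13.npz",K=k["K"],view=k["view"])
E
```

```text
t: 20.25
ee_pos: [0.4197, 0.0612, 0.1827]
tcp_rot: [0.396, 3.113, 0.001]
wrist_force: [0.9, -0.7, -0.1]
opening: 0.021
t: 20.55
ee_pos: [0.4203, 0.0609, 0.1804]
tcp_rot: [-0.398, -3.115, 0.0]
wrist_force: [-0.2, -0.1, 0.1]
opening: 0.0206
```

View pics/s13.png

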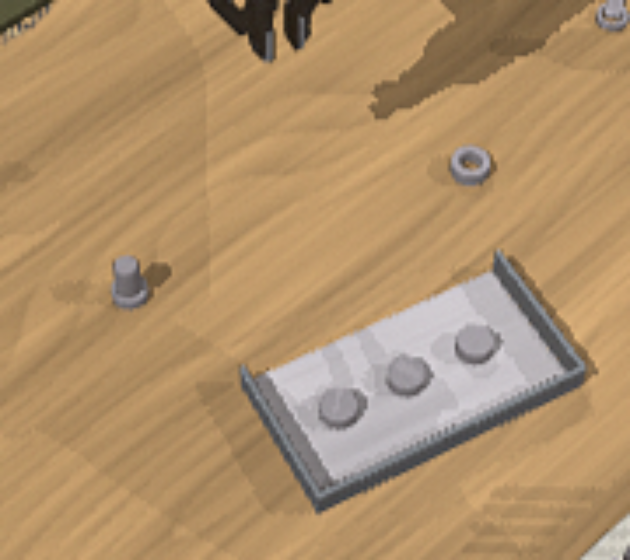

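View pics/t13.png

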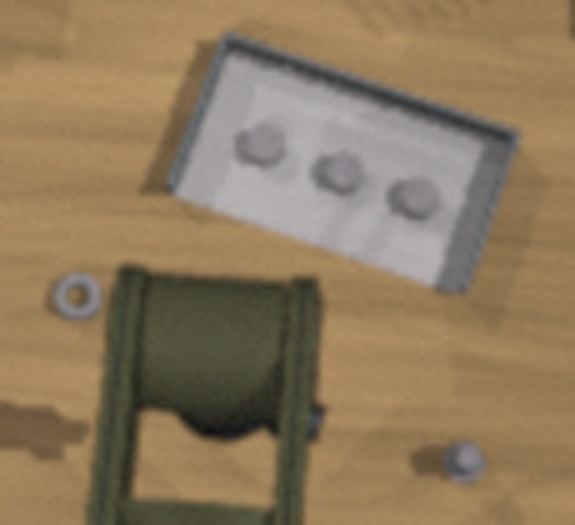

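View pics/w13.png

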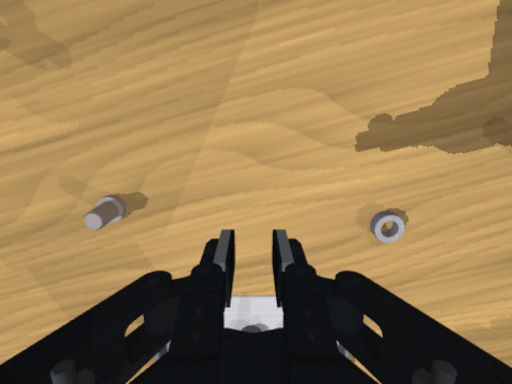

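View pics/s13f.png

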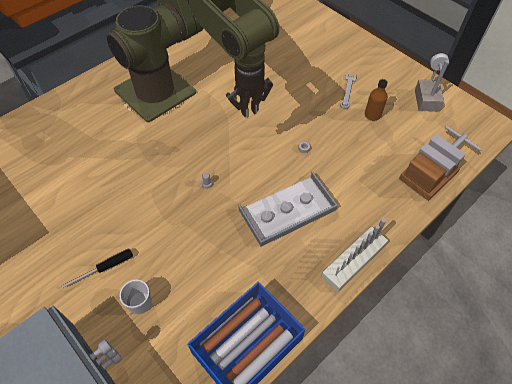

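The three discs lie flat around the middle of the pan, and the ring, pin and everything else look the same as in the first pictures. The arm is clear, so I'm handing in.

```bash
python3 - <<'E'
from h import *
print(finish_job())
E
```

```text
the job is handed in; nothing more can be done
None
```

All three discs are in the pan, and I handed the job in at about 21 s of robot time. I swept them one at a time with the fingertips held about 20 mm apart, pushing from behind at roughly 75 mm/s without gripping or lifting.

- **Discs:** The final scene and top views show all three lying flat near the middle of the pan, well inside the walls and the open front.
- **Other objects:** By eye, the ring, pin, wrench, screwdriver, oil bottle and tin are where they were in the first pictures. I didn't measure this.
- **Forces:** The wrist force readings I saw stayed under about 2 N.
- **Disagreement:** The scene camera put things about 5 mm farther out in x than the top camera. The wrist view agreed with the top camera, and the sweeps had enough room for the difference not to matter.

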